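# Pack the toy pickup under the tray of a cantilever case

### The job

On the toy shop's counter, swing the tray of the grey case up and back by its grip until it rests fully open, then set the wooden pickup truck (the vehicle with the open load bed) down gently on its wheels on the floor of the compartment underneath. Then bring the tray forward and lower it fully home over the compartment again, and let go.

Things in the scene. Friction and masses are not known exactly. Their poses are not given: they have to be found in the camera images.
- case: Grey open-topped case fixed to the counter, 160 (x) by 210 (y) by 75 mm high, walls and floor 5 mm; 70 mm deep inside below the tray. Links at its y ends make it 220 mm wide. Origin: centre of its underside, z up; x points to its back (roughly away from the robot), where the tray opens. Open, the tray rests level 155 mm back along x, at its shut height, and the mouth is free.
- tray_lift (a joint): Link angle, rad: 0 = tray shut over the compartment (start), 1.78 = fully open at the stop. The tray stays level on an arc: at q it has moved 100 mm*(sin(q-0.89)+0.777) along the case's x and 100 mm*(cos(q-0.89)-0.629) up (37 mm at the top, q=0.89). Damped, tray 0.3 kg, a few N move it; let go before the top it sinks shut, past it it sinks fully open and stays.
- tray_grip (a point): Point on the tray's black upright bar, mid-length, 10 mm below its top. Bar 12 mm thick (case's x), 90 mm long (case's y), in the tray's middle; its top is 136 mm above the counter when shut, 30 mm above the tray's rim. Tray 160 by 210 by 30 mm, underside 76 mm up when shut, empty 70 mm either side of the bar along x; small parts at its y ends. Moves with the tray.
- pickup: Pale wooden toy pickup: bonnet, cab, open load bed; 100 mm long (x, bonnet to -x), body 44 mm wide (y), 56 over the dark wheels, 54 high, 0.14 kg, loose on its wheels. Origin: centre of underside at ground level, z up. Flat sides to grip across y at mid-length (17 mm either way, between wheels), 12 to 36 mm up. A bus and a saloon car of the same wood and size stand near; the three swap places.
Things that resemble listed ones, but are neither listed nor needed, are in the scene too. Leave any green look-alike of the pickup alone.

How it is judged:
On the way, in this order (a step that is already met when the one before it is completed fails the run):
1. the tray is swung up and back to fully open (value of joint tray_lift above 1.6 rad), for 0.2 s.
2. with the tray open, the pickup stands on its wheels on the compartment's floor (x of pickup in the frame of case between -0.055 and 0.055 m and y of pickup in the frame of case between -0.08 and 0.08 m and z of pickup in the frame of case between -0.005 and 0.015 m and angle between pickup's own z axis and vertical below 0.2 rad and value of joint tray_lift above 1.5 rad), for 0.2 s.
At the end, for the whole second after the job is handed in: The pickup stands at rest on its wheels (within 11 degrees of upright) on the floor of the case's compartment (underside within 10 mm of it), and the tray is lowered fully home over it (link angle under 0.06 rad, 5 mm) (x of pickup in the frame of case between -0.055 and 0.055 m and y of pickup in the frame of case between -0.08 and 0.08 m and z of pickup in the frame of case between -0.005 and 0.015 m and angle between pickup's own z axis and vertical below 0.2 rad and value of joint tray_lift below 0.06 rad and linear speed of pickup below 0.03 m/s); the robot touches nothing.
It fails at once if the pickup is dropped (falls free at more than 0.7 m/s, some 25 mm) (linear speed of pickup above 0.7 m/s and contact force between the fingers and pickup below 0.05 N).
It also fails if it takes over 72 s, if anything falls off the work surface, if the arm or the gripper's body presses on something with over 40 N, if the wrist force passes 120 N, or if a joint passes its speed limit or range.

### The arm

A 6-joint arm with a two-finger parallel gripper is mounted at the origin on the work surface. World frame = base frame: x ahead of the robot, y to its left, z up, the work surface at z = 0. Lengths are in m, angles in rad, forces in N, time in s.
With the tool pointing down it reaches from about 0.35 to 0.975 m from the base axis. Payload 4.9 kg.
Tool frame: the origin (TCP) lies at the very end of the fingers, on their centre line; the grasp point (between the pads) lies 19 mm behind it; x points along the fingers, y is the direction in which the jaws open and shut, and the axes are right-handed (so a half turn about x gives the same grasp; the last joint's range is limited). The gripper opens to 85 mm and grips with 20 to 120 N. Pads are 22 mm wide; open, the fingers measure 114 mm over their backs; the gripper's body (76 mm by 85 mm) begins 54 mm behind the grasp point. The pads swing forward as they close: fully open they stand 13 mm farther back than shut.
Start: joints at [1.079, 0.053, 1.613, -0, 1.476, -0.119], TCP at [0.228, 0.582, 0.231] pointing down, gripper open.
Joint ranges: [-3.01, 3.01], [-1.01, 2.22], [0.06, 2.58], [-1.02, 4.17], [0.09, 2.62], [-3.14, 3.14]. Speed limits (rad/s): [2.57, 2.57, 3.14, 3.14, 3.14, 3.14].

### API

Orientations are given as a unit quaternion [w, x, y, z].
In Python, from plant import manip gives the robot as it stands.
- The arm moves only by the tool play_rows, never from a script. Its argument "plan" is a list of rows, each a list of 5 numbers: the shift along the tool's x, y, z in mm, then the turn about the tool's x in rad, then the closure, from -1 (fully open) to 1 (shut). A call has 1 to 8 rows; each row is the pose to reach, as a shift and turn from the pose commanded when the call began, along the tool's axes at that moment; what a row does not reach only later rows make up. A row lasts 1/8 s, in which the tool goes at most 62.5 mm and 10.7 degrees, less where a joint would pass 70% of its speed; a pose out of reach is approached as far as the arm can. A call with a gripper value outside its range is refused whole. The fingers move at their own pace and stop on an object; the grip force is fixed at half the most. Time passes only in rows, so rows that repeat a pose let the fingers close. It gives the time, the measured TCP pose, the force and the opening at its end, in the units of the state.
- manip.state(): the state, without advancing time (a new reading comes with each control period).
- manip.grab_frame(name): name is "side" or "top" or "wrist"; returns a dict with "img" (420x560x3 uint8, red, green, blue), "range_z" (420x560 float32, m along the optical axis (not along the pixel's ray), 0 where there is no reading), "fx", "fy", "cx", "cy" (pixels), "origin" and "rotation" of the camera in the world. Camera axes: x right, y up, looking along -z (the intrinsics and any distortion apply to the point x, -y, -z); pixel columns grow to the right and rows downward; lengths in m; the calibration is good to about 2 mm. A picture is of the moment at which its call begins.
- manip.job_done(): hands the job in, once; it reports no verdict.
The state is a dict: "time": time; "joint_pos": joint angles; "joint_vel": joint speeds; "joint_efforts": joint torques, N m; "tool_pos": TCP position; "tool_rot": TCP orientation; "contact_force": force on the tool from outside, world axes, zero at the start; "ft_torque": the same for the moment, N m; "gripper_width": opening from 0.0 (shut) to 1.0 (fully open).
Only numpy, scipy, OpenCV 4.12 (cv2) and the standard library are available. Lean on these libraries where they do the work, as an engineer would, in place of code of your own. Each camera call takes 0.05 s, during which the arm holds its last target. There are 200 camera calls.

## Working session

There is one attempt and no reset: what is moved stays moved. The work goes in short steps, Python scripts to look and compute and a tool call to move; the robot and the scene stay as the last step left them, time stands still between calls to the robot, and variables do not carry over. Pictures are saved under pics/ and viewed, about 8 in all and at most 12, crops included, and the job is handed in when it is done.

Besides the shell and the picture viewer there is one more tool, called as name([rows], argument=value, ...), one row to a line, values as JSON. play_rows: Moves the arm, as the interface text tells. Its arguments: {"type":"object","properties":{"plan":{"type":"array"}},"required":["plan"]}

```bash
mkdir -p pics; cat > h.py <<'E'
import numpy as np, cv2
from plant import manip
def cloud(f):
    z=f["range_z"]; v,u=np.indices(z.shape)
    p=np.stack([(u-f["cx"])/f["fx"]*z,-(v-f["cy"])/f["fy"]*z,-z],-1)
    w=p@np.array(f["rotation"]).T+np.array(f["origin"]); w[z==0]=np.nan
    return w
def grab(n,save=None):
    f=manip.grab_frame(n)
    if save: cv2.imwrite(save,f["img"][:,:,::-1])
    return f,cloud(f)
E
python3 - <<'E'
from h import *
for n in("top","side"):
    f,w=grab(n,f"pics/{n}0.png"); np.save(n+"0.npy",w); print(n,[k for k in f],f["origin"])
s=manip.state(); print(s)
E
```

```text
Traceback (most recent call last):
  File "h.py", line 11, in grab
    return f,cloud(f)
             ~~~~~^^^
  File "h.py", line 6, in cloud
    w=p@np.array(f["rotation"]).T+np.array(f["origin"]); w[z==0]=np.nan
      ~^~~~~~~~~~~~~~~~~~~~~~~~~~
ValueError: matmul: Input operand 1 has a mismatch in its core dimension 0, with gufunc signature (n?,k),(k,m?)->(n?,m?) (size 4 is different from 3)
```

View pics/top0.png

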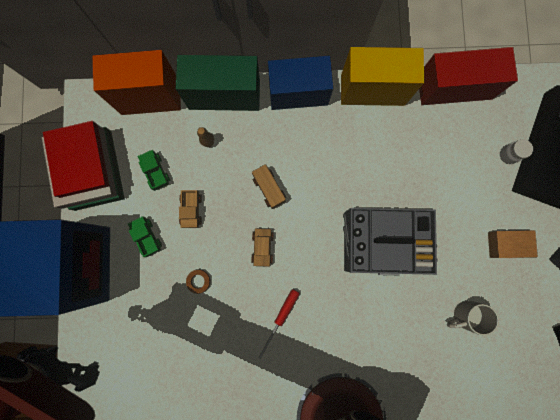

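```bash
sed -i 's/np.array(f\["rotation"\]).T/R.from_quat(np.roll(f["rotation"],-1)).as_matrix().T/; 1a from scipy.spatial.transform import Rotation as R' h.py
python3 - <<'E'
from h import *
ims=[]
for n in("top","side"):
    f,w=grab(n); np.save(n+"0.npy",w); print(n,f["origin"],f["rotation"]); ims.append(f["img"][:,:,::-1].copy())
    if n=="top":
        for u,v in((190,208),(262,247),(268,186),(390,240),(150,170),(300,350),(375,240),(410,240)): print(u,v,w[v,u].round(3))
a=cv2.resize(ims[0][120:300,120:300],(400,400),interpolation=3); b=cv2.resize(ims[0][195:285,335:445],(400,327),interpolation=3)
c=np.zeros((600,800,3),np.uint8); c[:400,:400]=a; c[:327,400:]=b
cv2.imwrite("pics/a.png",c); cv2.imwrite("pics/side0.png",ims[1])
s=manip.state(); print(s)
E
```

```text
top [0.43315671 0.14615209 1.13900212] [-0.69542442 -0.04260931  0.0329656   0.716577  ]
190 208 [0.558 0.378 0.053]
262 247 [0.451 0.192 0.046]
268 186 [0.61  0.172 0.057]
390 240 [ 0.457 -0.119  0.132]
150 170 [0.665 0.487 0.043]
300 350 [ 0.177  0.1   -0.005]
375 240 [ 0.459 -0.088  0.109]
410 240 [ 0.456 -0.166  0.132]
side [ 0.1387441  -0.5196957   0.70638859] [ 0.86229066  0.42632712 -0.12087027 -0.2451334 ]
{'time': 0.15, 'joint_pos': array([ 1.07902911e+00,  5.32187893e-02,  1.61400709e+00,  8.11550865e-06,
        1.47601176e+00, -1.19008773e-01]), 'joint_vel': array([ 0.00175161, -0.00114647, -0.00548511, -0.00015829,  0.00061524,
       -0.00134962]), 'joint_efforts': array([ 7.04569411e-04, -3.94250858e+01, -3.70717192e+01, -7.91555954e-05,
        4.74691929e-03,  1.44289641e-05]), 'tool_pos': array([0.22738028, 0.58163275, 0.23032   ]), 'tool_rot': array([ 0.69468296,  0.13047473,  0.69503813, -0.13158238]), 'contact_force': array([ 0.11650904, -0.10553783, -0.67923884]), 'ft_torque': array([-0.00540624,  0.02872087,  0.01168523]), 'gripper_width': 1.0026841209355988}
```

View pics/a.png

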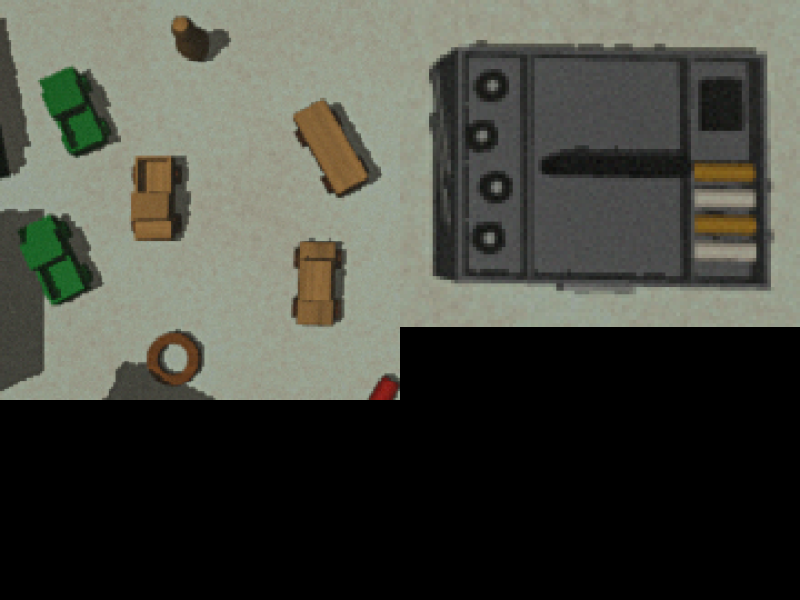

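View pics/side0.png

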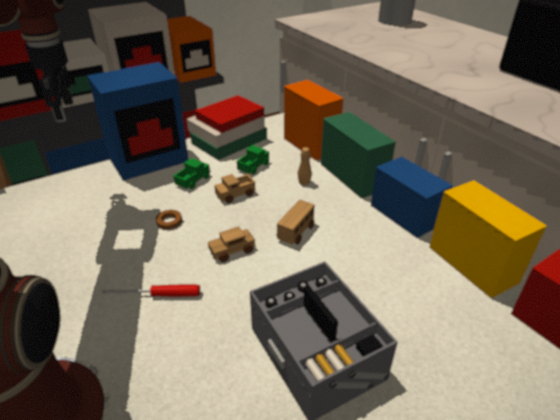

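The pickup is the vehicle at top-image pixel (190,208), with its bed away from the robot. The bar runs along world y at about pixel (390,240). Next I measure the bar, case and pickup.

```bash
cat >> h.py <<'E'
def rect(w,box,z0,z1):
    p=w[(w[...,0]>box[0])&(w[...,0]<box[1])&(w[...,1]>box[2])&(w[...,1]<box[3])&(w[...,2]>z0)&(w[...,2]<z1)]
    (c,s,a)=cv2.minAreaRect((p[:,:2]*1000).astype(np.float32)); return len(p),np.round(c,1),np.round(s,1),round(a,2),p[:,2].mean().round(4)
E
python3 - <<'E'
from h import *
t=np.load("top0.npy"); s=np.load("side0.npy")
for n,w in(("top",t),("side",s)):
    print(n,"bar",rect(w,(.40,.52,-.19,-.06),.120,.15))
    print(n,"rim",rect(w,(.33,.60,-.26,.03),.095,.115))
    print(n,"pick",rect(w,(.48,.64,.33,.43),.012,.07))
    print(n,"pickroof",rect(w,(.48,.64,.33,.43),.047,.07))
    print(n,"ground",np.nanmedian(w[(abs(w[...,0]-.4)<.03)&(abs(w[...,1]-.3)<.03)],0))
E
```

```text
top bar (193, array([ 456. , -134.1]), array([90.2, 11.8]), 88.06, np.float64(0.1328))
top rim (846, array([ 456.9, -134. ]), array([211.6, 160. ]), 87.06, np.float64(0.1018))
top pick (759, array([559.8, 386. ]), array([56.1, 99.8]), 88.8, np.float64(0.0339))
top pickroof (218, array([548.3, 386.1]), array([43.3, 32.2]), 88.43, np.float64(0.0521))
top ground [ 0.40014762  0.29913579 -0.0018974 ]
side bar (520, array([ 455.8, -135.6]), array([90.5, 13.2]), 86.86, np.float64(0.1324))
side rim (3213, array([ 456.3, -136.7]), array([218.9, 162. ]), 87.09, np.float64(0.1023))
side pick (779, array([559.4, 381.2]), array([ 54.5, 101.1]), 88.39, np.float64(0.0346))
side pickroof (160, array([547.7, 383.4]), array([48. , 34.4]), 89.0, np.float64(0.0542))
side ground [0.39933766 0.29930201 0.00149411]
```

```bash
cat >> h.py <<'E'
def go(xyz,jaw_deg):
    """shift (mm, tool axes) and turn (rad) to reach xyz (m), tool down, jaw axis at jaw_deg (mod 180) in the world"""
    s=manip.state(); M=R.from_quat(np.roll(s["tool_rot"],-1)).as_matrix()
    d=M.T@(np.array(xyz)-s["tool_pos"])*1000
    cur=np.degrees(np.arctan2(M[1,1],M[0,1])); dt=(jaw_deg-cur+90)%180-90
    print("t",round(s["time"],2),"pos",s["tool_pos"].round(4),"x-axis",M[:,0].round(3),"jaw",cur.round(2),"j6",s["joint_pos"][5].round(2),"F",np.round(s["contact_force"],1),"w",round(s["gripper_width"],3))
    print("shift",d.round(1),"turn",np.radians(-dt).round(4), "world x,y,z in tool:",M.T.round(3).tolist())
E
python3 -c "
from h import *
go((.456,-.135,.190),-2.5)"
```

```text
t 0.15 pos [0.2274 0.5816 0.2303] x-axis [-0.001 -0.001 -1.   ] jaw 68.64 j6 -0.12 F [ 0.1 -0.1 -0.7] w 1.003
shift [  41.2 -584.1  473.9] turn 1.2417 world x,y,z in tool: [[-0.001, -0.001, -1.0], [0.364, 0.931, -0.002], [0.931, -0.364, -0.0]]
```

play_rows([
  [0,-50,40,0.1,-1],
  [3,-100,81,0.22,-1],
  [6,-150,122,0.34,-1],
  [9,-195,158,0.42,-1],
  [12,-240,195,0.51,-1],
  [15,-285,231,0.6,-1],
  [18,-330,268,0.7,-1],
  [20,-370,300,0.8,-1],
])

```text
time: 1.15
tool_pos: [0.3723, 0.1263, 0.211]
tool_rot: [0.588, 0.392, 0.588, -0.392]
contact_force: [0.6, -0.4, -1.1]
gripper_width: 0.996
```

```bash
python3 -c "
from h import *
go((.456,-.135,.190),-2.5)"
```

```text
t 1.15 pos [0.3723 0.1263 0.211 ] x-axis [ 0.001  0.    -1.   ] jaw 22.59 j6 -0.26 F [ 0.6 -0.4 -1.1] w 0.996
shift [ 21.1 -23.1 273.4] turn 0.4379 world x,y,z in tool: [[0.001, 0.0, -1.0], [0.923, 0.384, 0.001], [0.384, -0.923, 0.0]]
```

play_rows([
  [4,-4,50,0.08,-1],
  [8,-8,100,0.17,-1],
  [12,-13,155,0.26,-1],
  [16,-18,210,0.35,-1],
  [20,-22,255,0.42,-1],
  [21,-23,273,0.438,-1],
  [21,-23,273,0.438,-1],
  [21,-23,273,0.438,-1],
])

```text
time: 2.15
tool_pos: [0.4567, -0.1312, 0.1903]
tool_rot: [0.49, 0.51, 0.491, -0.509]
contact_force: [0.1, 0.7, 0.2]
gripper_width: 1.0
```

```bash
python3 - <<'E'
from h import *
f,w=grab("wrist","pics/w1.png")
print(rect(w,(.40,.52,-.20,-.06),.120,.15),rect(w,(.33,.60,-.26,.03),.095,.115))
go((.456,-.135,.107),-2.5)
E
```

```text
(1937, array([ 455.4, -133.9]), array([89. , 11.9]), 87.45, np.float64(0.1353)) (9479, array([ 455.1, -132.3]), array([216. , 160.9]), 86.93, np.float64(0.1027))
t 2.2 pos [ 0.4567 -0.1311  0.1904] x-axis [ 0.  0. -1.] jaw -2.17 j6 -0.4 F [0.1 0.7 0.3] w 1.004
shift [83.4 -0.6  4. ] turn 0.0057 world x,y,z in tool: [[0.0, 0.0, -1.0], [0.999, -0.038, 0.0], [-0.038, -0.999, -0.0]]
```

View pics/w1.png

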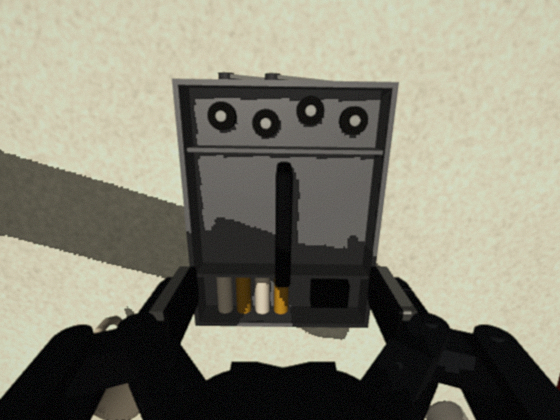

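The wrist view shows the bar, pixels (285,165)-(285,285), centred between the fingers. It agrees with the top view to about 1 mm, so I descend and grip.

play_rows([
  [35,-1,1,0.009,-1],
  [65,-1,3,0.009,-1],
  [83,-1,3,0.009,-1],
  [83,-1,3,0.009,0],
  [83,-1,3,0.009,1],
  [83,-1,3,0.009,1],
  [83,-1,3,0.009,1],
  [83,-1,3,0.009,1],
])

```text
time: 3.2
tool_pos: [0.4566, -0.1356, 0.1084]
tool_rot: [0.488, 0.513, 0.487, -0.512]
contact_force: [0.7, 1.2, 3.2]
gripper_width: 0.129
```

play_rows([
  [0,0,0,0,1],
  [0,0,0,0,1],
])

```text
time: 3.45
tool_pos: [0.4566, -0.1356, 0.1084]
tool_rot: [0.488, 0.512, 0.487, -0.512]
contact_force: [0.6, 1.6, 6.5]
gripper_width: 0.133
```

```bash
python3 - <<'E'
from h import *
go((.456,-.135,.107),-2.7)
for q in np.linspace(0,1.78,17): print(q.round(3),(100*(np.sin(q-.89)+.777)).round(1),(100*(np.cos(q-.89)-.629)).round(1))
E
```

```text
t 3.45 pos [ 0.4566 -0.1356  0.1084] x-axis [ 0.002 -0.001 -1.   ] jaw -2.82 j6 -0.4 F [0.6 1.6 6.5] w 0.133
shift [ 1.4 -0.6 -0.6] turn -0.0021 world x,y,z in tool: [[0.002, -0.001, -1.0], [0.999, -0.049, 0.002], [-0.049, -0.999, 0.001]]
0.0 -0.0 0.0
0.111 7.5 8.3
0.222 15.8 15.6
0.334 24.9 22.0
0.445 34.7 27.4
0.556 44.9 31.6
0.668 55.6 34.6
0.779 66.6 36.5
0.89 77.7 37.1
1.001 88.8 36.5
1.112 99.8 34.6
1.224 110.5 31.6
1.335 120.7 27.4
1.446 130.5 22.0
1.558 139.6 15.6
1.669 147.9 8.3
1.78 155.4 0.0
```

play_rows([
  [-8.3,7.5,0,0,1],
  [-15.6,15.8,0,0,1],
  [-22,24.9,0,0,1],
  [-27.4,34.7,0,0,1],
  [-31.6,44.9,0,0,1],
  [-34.6,55.6,0,0,1],
  [-36.5,66.6,0,0,1],
  [-37.1,77.7,0,0,1],
])

```text
time: 4.45
tool_pos: [0.5344, -0.1396, 0.1455]
tool_rot: [-0.488, -0.512, -0.487, 0.512]
contact_force: [-2.9, -2.3, 4.5]
gripper_width: 0.128
```

```bash
python3 - <<'E'
from h import *
go((.456+.0777*.999,-.135-.0777*.048,.1455),-2.7)
E
```

```text
t 4.45 pos [ 0.5344 -0.1396  0.1455] x-axis [ 0.001 -0.001 -1.   ] jaw -2.81 j6 -0.34 F [-2.9 -2.3  4.5] w 0.128
shift [ 0.  -0.8 -0.9] turn -0.002 world x,y,z in tool: [[0.001, -0.001, -1.0], [0.999, -0.049, 0.001], [-0.049, -0.999, 0.001]]
```

Tracking well; now the second half.

play_rows([
  [0.6,11.1,0,0,1],
  [2.5,22.1,0,0,1],
  [5.5,32.8,0,0,1],
  [9.7,43,0,0,1],
  [15.1,52.8,0,0,1],
  [21.5,61.9,0,0,1],
  [28.8,70.2,0,0,1],
  [36,77,0,0,1],
])

```text
time: 5.45
tool_pos: [0.6119, -0.1436, 0.1084]
tool_rot: [0.489, 0.512, 0.487, -0.512]
contact_force: [4.5, -4.2, 5.3]
gripper_width: 0.125
```

play_rows([
  [0,0,0,0,1],
  [0,0,0,0,-1],
  [0,0,0,0,-1],
  [0,0,0,0,-1],
  [-30,0,0,0,-1],
  [-70,0,0,0,-1],
  [-100,0,0,0,-1],
  [-100,0,0,0,-1],
])

```text
time: 6.45
tool_pos: [0.6118, -0.1432, 0.2117]
tool_rot: [0.489, 0.513, 0.486, -0.511]
contact_force: [-0.2, -0.9, -0.3]
gripper_width: 1.001
```

```bash
python3 - <<'E'
from h import *
f,w=grab("top","pics/t2.png")
print("bar",rect(w,(.56,.67,-.22,-.06),.120,.145), "rim",rect(w,(.45,.75,-.28,.03),.095,.115))
f,w=grab("side","pics/s2.png")
print("bar",rect(w,(.56,.67,-.22,-.06),.120,.145))
go((.558,.384,.12),88.6)
E
```

```text
bar (163, array([ 611.8, -129.1]), array([65.6, 11.7]), 88.51, np.float64(0.1319)) rim (506, array([ 612.3, -141.4]), array([210. , 160.8]), 87.17, np.float64(0.1023))
bar (495, array([ 610.8, -143.7]), array([90.2, 15.2]), 86.8, np.float64(0.1317))
t 6.55 pos [ 0.6098 -0.1426  0.2074] x-axis [-0.001  0.001 -1.   ] jaw -2.8 j6 -0.3 F [-0.5 -0.6 -0.3] w 1.003
shift [  87.8  -77.4 -523.4] turn 1.5464 world x,y,z in tool: [[-0.001, 0.001, -1.0], [0.999, -0.049, -0.001], [-0.049, -0.999, -0.001]]
```

View pics/s2.png

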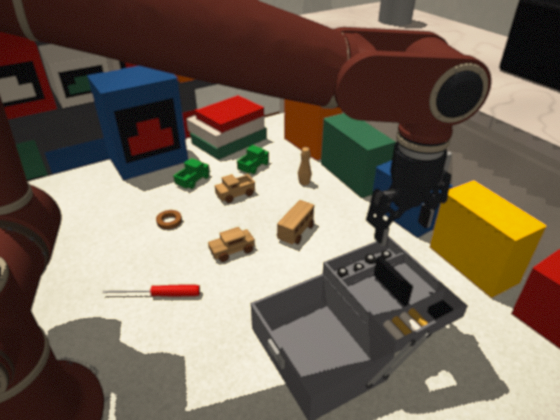

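The side view shows the tray fully open with the mouth free, and the bar at x≈0.611 (expected 0.611). Next is the pickup.

play_rows([
  [0,-7,-45,-0.15,-1],
  [0,-14,-95,-0.32,-1],
  [0,-22,-145,-0.5,-1],
  [0,-30,-200,-0.67,-1],
  [0,-37,-255,-0.84,-1],
  [0,-45,-310,-1.01,-1],
  [0,-53,-360,-1.18,-1],
  [0,-60,-410,-1.35,-1],
])

```text
time: 7.55
tool_pos: [0.5687, 0.2709, 0.2054]
tool_rot: [0.7, 0.092, 0.702, -0.094]
contact_force: [0.8, 0.3, -0.0]
gripper_width: 1.004
```

```bash
python3 -c "
from h import *
go((.559,.384,.15),88.6)"
```

```text
t 7.55 pos [0.5687 0.2709 0.2054] x-axis [-0.004 -0.001 -1.   ] jaw 74.87 j6 -0.98 F [ 0.8  0.3 -0. ] w 1.004
shift [ 55.3 106.8 -38.7] turn -0.2396 world x,y,z in tool: [[-0.004, -0.001, -1.0], [0.261, 0.965, -0.002], [0.965, -0.261, -0.004]]
```

play_rows([
  [10,35,-13,-0.1,-1],
  [25,75,-27,-0.2,-1],
  [45,103,-37,-0.24,-1],
  [55,107,-39,-0.24,-1],
  [55,107,-39,-0.24,-1],
  [55,107,-39,-0.24,-1],
])

```text
time: 8.3
tool_pos: [0.5618, 0.3821, 0.1537]
tool_rot: [0.707, 0.011, 0.707, -0.011]
contact_force: [-0.1, 0.6, -0.2]
gripper_width: 0.998
```

```bash
python3 - <<'E'
from h import *
f,w=grab("wrist","pics/w2.png")
print(rect(w,(.48,.64,.33,.44),.012,.07),rect(w,(.48,.64,.33,.44),.047,.07))
go((.559,.384,.009),88.6)
E
```

```text
(5852, array([558.5, 385.2]), array([ 56. , 100.5]), 89.03, np.float64(0.0377)) (1989, array([546.4, 385.5]), array([44. , 32.4]), 89.0, np.float64(0.0538))
t 8.35 pos [0.562  0.3822 0.1542] x-axis [ 0.001  0.    -1.   ] jaw 88.21 j6 -1.05 F [ 0.6 -0.  -0.3] w 0.995
shift [145.2   1.7  -3.3] turn -0.0069 world x,y,z in tool: [[0.001, 0.0, -1.0], [0.031, 1.0, 0.0], [1.0, -0.031, 0.001]]
```

View pics/w2.png

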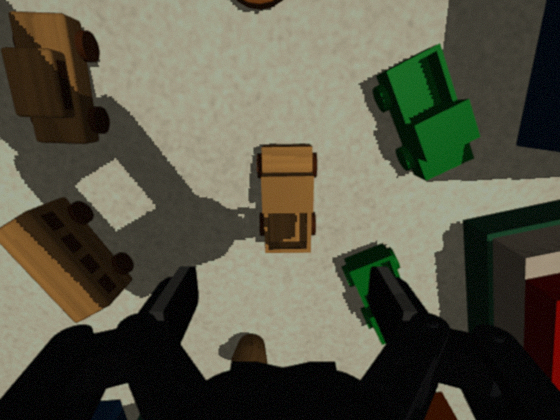

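```bash
python3 - <<'E'
import numpy as np
for n in("top0.npy","side0.npy"):
    w=np.load(n).reshape(-1,3); p=w[(w[:,2]>.015)&(w[:,2]<.2)&(abs(w[:,0]-.5585)<.05)&(w[:,1]>.42)&(w[:,1]<.6)]
    print(p[:,1].min() if len(p) else None, [ (p[abs(p[:,0]-.5585)<.02,1]).min() if (abs(p[:,0]-.5585)<.02).any() else None])
E
```

```text
0.49217493895573194 [np.float64(0.5094008843772115)]
0.49148372202778523 [np.float64(0.5048870881437402)]
```

play_rows([
  [40,3,-3,-0.011,-1],
  [80,3,-3.5,-0.011,-1],
  [110,3,-3.5,-0.011,-1],
  [130,3,-3.5,-0.011,-1],
  [144,3,-3.5,-0.011,-1],
  [144,3,-3.5,-0.011,-1],
])

```text
time: 9.1
tool_pos: [0.5578, 0.3858, 0.0089]
tool_rot: [0.707, 0.007, 0.707, -0.007]
contact_force: [-0.3, 0.8, 0.2]
gripper_width: 0.998
```

play_rows([
  [0,0,0,0,0],
  [0,0,0,0,1],
  [0,0,0,0,1],
  [0,0,0,0,1],
  [-10,0,0,0,1],
  [-30,0,0,0,1],
  [-60,0,0,0,1],
  [-100,0,0,0,1],
])

```text
time: 10.1
tool_pos: [0.5571, 0.3857, 0.11]
tool_rot: [0.706, 0.006, 0.708, -0.007]
contact_force: [0.8, -0.7, -2.0]
gripper_width: 0.508
```

play_rows([
  [-40,0,0,0,1],
  [-75,0,0,0,1],
  [-95,0,0,0,1],
  [-95,0,0,0,1],
])

```text
time: 10.6
tool_pos: [0.5588, 0.3866, 0.2069]
tool_rot: [0.708, 0.007, 0.706, -0.006]
contact_force: [0.5, 0.2, -1.7]
gripper_width: 0.509
```

```bash
python3 - <<'E'
from h import *
f,w=grab("wrist","pics/w3.png")
s=manip.state()
z=s["tool_pos"][2]
print(rect(w,(.48,.64,.33,.44),z-.01,z+.06),rect(w,(.48,.64,.33,.44),z+.040,z+.06))
go((.446,-.134,.2),87.2)
E
```

```text
(27033, array([554.9, 386. ]), array([94.8, 98.1]), 46.74, np.float64(0.2419)) (14647, array([549.6, 385.4]), array([109.4,  40. ]), 89.19, np.float64(0.2535))
t 10.65 pos [0.5579 0.3861 0.2045] x-axis [ 0.  0. -1.] jaw 88.92 j6 -1.06 F [-0.4  0.4 -1.9] w 0.503
shift [   4.4 -522.1 -102. ] turn 0.03 world x,y,z in tool: [[0.0, 0.0, -1.0], [0.019, 1.0, 0.0], [1.0, -0.019, 0.0]]
```

View pics/w3.png

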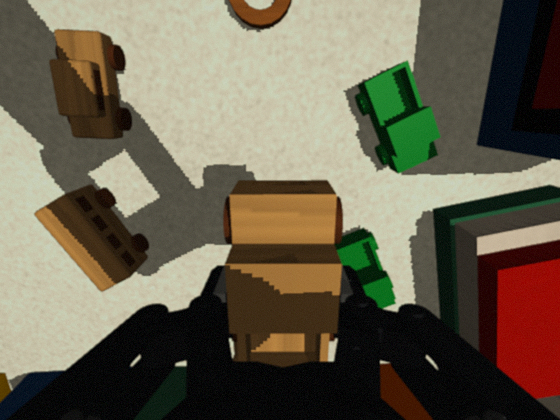

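Held level with 43 mm between the pads, bonnet toward the robot (pixel (285,220)). Now I carry it over the case.

play_rows([
  [0,-15,-4,0,1],
  [0,-45,-12,0,1],
  [0,-90,-24,0,1],
  [0,-140,-36,0,1],
  [0,-190,-47,0.01,1],
  [0,-240,-58,0.02,1],
  [0,-290,-68,0.03,1],
  [0,-340,-76,0.03,1],
])

```text
time: 11.65
tool_pos: [0.4734, 0.0457, 0.2022]
tool_rot: [0.706, 0.017, 0.708, -0.017]
contact_force: [-0.1, 0.6, -1.0]
gripper_width: 0.505
```

play_rows([
  [0,-45,-8,0,1],
  [0,-90,-15,0,1],
  [0,-130,-20,0,1],
  [0,-158,-24,0,1],
  [0,-175,-26,0,1],
  [0,-182,-26,0,1],
  [0,-182,-26,0,1],
  [0,-182,-26,0,1],
])

```text
time: 12.65
tool_pos: [0.4408, -0.1321, 0.2043]
tool_rot: [0.707, 0.017, 0.707, -0.017]
contact_force: [0.1, 0.4, -1.2]
gripper_width: 0.507
```

```bash
python3 - <<'E'
from h import *
go((.446,-.134,.014),87.2)
E
```

```text
t 12.65 pos [ 0.4408 -0.1321  0.2043] x-axis [-0.  0. -1.] jaw 87.27 j6 -1.98 F [ 0.1  0.4 -1.2] w 0.507
shift [190.3  -1.7   5.3] turn 0.0013 world x,y,z in tool: [[-0.0, 0.0, -1.0], [0.048, 0.999, 0.0], [0.999, -0.048, -0.0]]
```

play_rows([
  [20,-1,5,0,1],
  [55,-2,5,0,1],
  [90,-2,5,0,1],
  [120,-2,5,0,1],
  [145,-2,5,0,1],
  [165,-2,5,0,1],
  [178,-2,5,0,1],
  [183,-2,5,0,1],
])

```text
time: 13.65
tool_pos: [0.4455, -0.1346, 0.0208]
tool_rot: [0.707, 0.017, 0.707, -0.017]
contact_force: [-0.4, 0.5, -0.6]
gripper_width: 0.5
```

play_rows([
  [2,0,0,0,1],
  [4,0,0,0,1],
  [5.5,0,0,0,1],
  [5.5,0,0,0,1],
])

```text
time: 14.15
tool_pos: [0.4457, -0.1352, 0.0161]
tool_rot: [0.707, 0.017, 0.707, -0.017]
contact_force: [1.2, -0.1, -1.4]
gripper_width: 0.509
```

play_rows([
  [0.7,0,0,0,1],
  [1.5,0,0,0,1],
  [1.5,0,0,0,1],
])

```text
time: 14.52
tool_pos: [0.4458, -0.1353, 0.0158]
tool_rot: [0.707, 0.017, 0.707, -0.017]
contact_force: [-5.5, 2.4, 8.0]
gripper_width: 0.509
```

play_rows([
  [0.7,0,0,0,1],
  [1.2,0,0,0,1],
  [1.2,0,0,0,1],
])

```text
time: 14.9
tool_pos: [0.4459, -0.1353, 0.0157]
tool_rot: [0.706, 0.017, 0.707, -0.017]
contact_force: [-9.4, 3.8, 17.2]
gripper_width: 0.503
```

Touchdown at 17 N. I ease back 1 mm, release and rise.

play_rows([
  [-1.5,0,0,0,1],
  [-1.5,0,0,0,0.3],
  [-1.5,0,0,0,-0.4],
  [-1.5,0,0,0,-0.6],
  [-1.5,0,0,0,-0.6],
  [-20,0,0,0,-0.6],
  [-50,0,0,0,-0.6],
  [-90,0,0,0,-0.6],
])

```text
time: 15.9
tool_pos: [0.4446, -0.1347, 0.1029]
tool_rot: [0.706, 0.018, 0.708, -0.017]
contact_force: [0.7, -0.5, -0.0]
gripper_width: 0.802
```

play_rows([
  [-40,0,0,0,-1],
  [-80,0,0,0,-1],
  [-100,0,0,0,-1],
  [-100,0,0,0,-1],
])

```text
time: 16.4
tool_pos: [0.4463, -0.1355, 0.2043]
tool_rot: [0.708, 0.017, 0.706, -0.018]
contact_force: [-0.1, -0.3, -0.9]
gripper_width: 1.0
```

```bash
python3 - <<'E'
from h import *
f,w=grab("wrist","pics/w4.png")
print(rect(w,(.385,.52,-.2,-.06),.02,.068),rect(w,(.385,.52,-.2,-.06),.052,.068))
f,w=grab("side")
p=w[(w[...,0]>.56)&(w[...,0]<.67)&(w[...,1]>-.22)&(w[...,1]<-.06)&(w[...,2]>.12)&(w[...,2]<.145)];print("bar",p.mean(0))
go((.6113,-.1425,.2),-2.7)
E
```

```text
(4330, array([ 446.2, -136.3]), array([ 55.9, 100.7]), 87.2, np.float64(0.0425)) (1456, array([ 433.8, -135.6]), array([43.9, 32.1]), 87.12, np.float64(0.0588))
bar [ 0.60799695 -0.14779314  0.13171326]
t 16.5 pos [ 0.4449 -0.1348  0.2013] x-axis [-0.002  0.001 -1.   ] jaw 87.2 j6 -1.98 F [-0.3  1.2 -0.2] w 0.999
shift [  0.9   0.4 166.6] turn 1.5691 world x,y,z in tool: [[-0.002, 0.001, -1.0], [0.049, 0.999, 0.001], [0.999, -0.049, -0.003]]
```

View pics/w4.png

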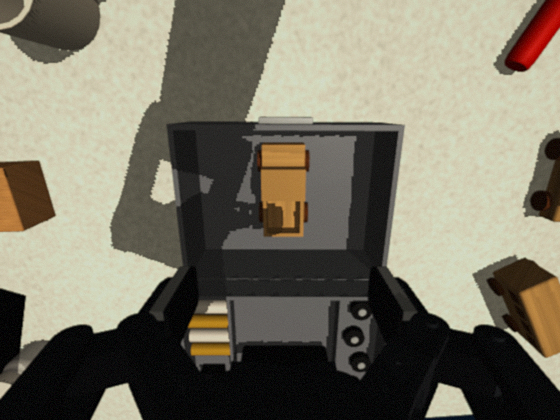

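The pickup stands upright in the compartment (pixel (285,190)); its roof is at 59 mm and its centre at case (-10, -2) mm. Back to the tray bar.

play_rows([
  [0,0,20,0.18,-1],
  [0,0,45,0.36,-1],
  [0,0,70,0.54,-1],
  [0,0,95,0.72,-1],
  [0,0,120,0.9,-1],
  [0,0,140,1.08,-1],
  [0,0,155,1.26,-1],
  [0,0,167,1.44,-1],
])

```text
time: 17.5
tool_pos: [0.6117, -0.1428, 0.1997]
tool_rot: [0.517, 0.48, 0.52, -0.481]
contact_force: [-0.2, -0.4, 0.2]
gripper_width: 1.001
```

play_rows([
  [0,0,0,0.13,-1],
  [0,0,0,0.13,-1],
  [0,0,0,0.13,-1],
])

```text
time: 17.88
tool_pos: [0.6117, -0.143, 0.2016]
tool_rot: [-0.488, -0.511, -0.489, 0.512]
contact_force: [0.1, -1.0, -0.2]
gripper_width: 0.998
```

```bash
python3 - <<'E'
from h import *
f,w=grab("wrist")
print(rect(w,(.56,.67,-.22,-.06),.120,.145))
go((.6113,-.1430,.1075),-2.7)
E
```

```text
(1776, array([ 610.4, -141.9]), array([88.8, 12. ]), 87.42, np.float64(0.1353))
t 17.93 pos [ 0.6119 -0.1431  0.2021] x-axis [-0.002  0.001 -1.   ] jaw -2.67 j6 -0.3 F [ 0.1 -0.2  0. ] w 0.998
shift [94.6 -0.4 -0. ] turn 0.0005 world x,y,z in tool: [[-0.002, 0.001, -1.0], [0.999, -0.047, -0.002], [-0.047, -0.999, -0.0]]
```

play_rows([
  [40,-1,0,0,-1],
  [75,-1,0,0,-1],
  [93.5,-1,0,0,-1],
  [93.5,-1,0,0,0],
  [93.5,-1,0,0,1],
  [93.5,-1,0,0,1],
  [93.5,-1,0,0,1],
  [93.5,-1,0,0,1],
])

```text
time: 18.92
tool_pos: [0.6119, -0.1434, 0.1112]
tool_rot: [0.488, 0.512, 0.487, -0.512]
contact_force: [-2.1, -0.1, 5.6]
gripper_width: 0.124
```

play_rows([
  [-8.3,-7.5,0,0,1],
  [-15.6,-15.8,0,0,1],
  [-22,-24.9,0,0,1],
  [-27.4,-34.7,0,0,1],
  [-31.6,-44.9,0,0,1],
  [-34.6,-55.6,0,0,1],
  [-36.5,-66.6,0,0,1],
  [-37.1,-77.7,0,0,1],
])

```text
time: 19.92
tool_pos: [0.5336, -0.1394, 0.1482]
tool_rot: [0.488, 0.512, 0.488, -0.512]
contact_force: [1.1, 1.7, 5.9]
gripper_width: 0.125
```

play_rows([
  [0.6,-11.1,0,0,1],
  [2.5,-22.1,0,0,1],
  [5.5,-32.8,0,0,1],
  [9.7,-43,0,0,1],
  [15.1,-52.8,0,0,1],
  [21.5,-61.9,0,0,1],
  [28.8,-70.2,0,0,1],
  [36.5,-77.2,0,0,1],
])

```text
time: 20.92
tool_pos: [0.4566, -0.1355, 0.1107]
tool_rot: [0.488, 0.512, 0.488, -0.511]
contact_force: [-1.7, 8.1, 33.3]
gripper_width: 0.127
```

play_rows([
  [-1,-0.5,0,0,1],
  [-1,-0.5,0,0,0.3],
  [-1,-0.5,0,0,-1],
  [-1,-0.5,0,0,-1],
  [-1,-0.5,0,0,-1],
  [-20,-0.5,0,0,-1],
  [-60,-0.5,0,0,-1],
  [-110,-0.5,0,0,-1],
])

```text
time: 21.92
tool_pos: [0.4553, -0.1354, 0.2201]
tool_rot: [-0.487, -0.511, -0.489, 0.512]
contact_force: [-0.1, -0.1, 0.5]
gripper_width: 1.003
```

play_rows([
  [-15,0,0,0,-1],
  [-15,0,0,0,-1],
  [-15,0,0,0,-1],
  [-15,0,0,0,-1],
  [-15,0,0,0,-1],
  [-15,0,0,0,-1],
])

```text
time: 22.68
tool_pos: [0.456, -0.1356, 0.2347]
tool_rot: [-0.488, -0.512, -0.488, 0.512]
contact_force: [-0.6, -0.1, 0.0]
gripper_width: 1.001
```

```bash
python3 - <<'E'
from h import *
f,w=grab("wrist")
print("wrist",rect(w,(.40,.52,-.20,-.06),.120,.15),rect(w,(.33,.60,-.26,.03),.095,.115))
f,w=grab("side","pics/s5.png")
print("side",rect(w,(.40,.52,-.20,-.06),.120,.15),rect(w,(.33,.60,-.26,.03),.095,.115))
go((.4566,-.1355,.11),-2.7)
E
```

```text
wrist (1367, array([ 455.3, -133.7]), array([88.5, 11.5]), 87.07, np.float64(0.1354)) (6893, array([ 455.2, -132.2]), array([216.4, 160.7]), 87.0, np.float64(0.103))
side (512, array([ 455.7, -136.1]), array([89., 13.]), 86.82, np.float64(0.1326)) (3237, array([ 456.3, -136.4]), array([216.3, 162.5]), 87.07, np.float64(0.1023))
t 22.77 pos [ 0.4562 -0.1357  0.2351] x-axis [-0.  0. -1.] jaw -2.75 j6 -0.4 F [-0.4 -0.4 -0.4] w 0.996
shift [125.1   0.5  -0.2] turn -0.0009 world x,y,z in tool: [[-0.0, 0.0, -1.0], [0.999, -0.048, -0.0], [-0.048, -0.999, -0.0]]
```

View pics/s5.png

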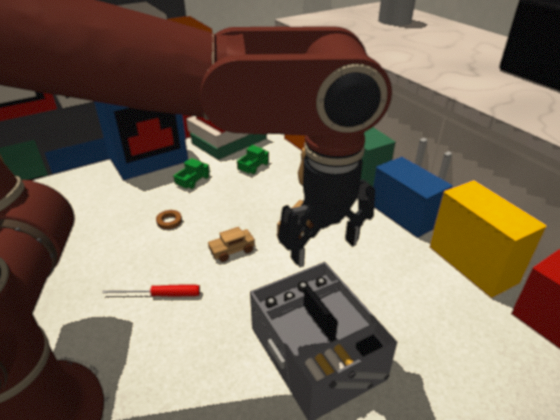

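The tray is back at its shut pose: the bar is within 0.2 mm of its start in the wrist view and within 0.5 mm in the side view. The gripper is clear of everything.

```bash
python3 -c "
from plant import manip
print(manip.job_done())"
```

```text
the job is handed in; nothing more can be done
None
```

The job is done and handed in at about 23 s of the 72 s allowed: I swung the tray fully open, set the pickup on the compartment floor, then brought the tray forward, lowered it home and let go.

- **Pickup:** before the tray was closed it stood upright with its centre at about (-10, -2) mm in the case frame. Its roof was at 59 mm, which is its 54 mm height on the 5 mm floor. I could not see it again once the tray was shut.
- **Tray:** after closing, the bar was back within 0.2 mm of its first measured position in the wrist view and 0.5 mm in the side view. The gripper was about 100 mm clear and read no contact force.
- **Forces:** the pickup touched down at up to 17 N. The wrist read 33 N while I pressed the tray onto its stop, and I eased both off before releasing. The hand-in gave no verdict.
- **Disagreements:** the cameras differed by 2–5 mm in places, within what these moves tolerate. While the tray was open, the top view saw only part of the bar because the arm hid it, so I went by the side view there.

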